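# Front up the medicine cartons

## Task

Front up the three white medicine cartons on the low steel tray: one straight, closed row, every carton standing on end with a broad face flat against the tray's long rail, the tallest against the end stop, then the middle one, then the shortest, side touching side. One of them lies flat and has to be stood up; leave the bottles, jar, vial, dish and tape standing where they are.

Things in the scene. Friction and masses are not known exactly. Their poses are not given: they have to be found in the camera images.
- tray: low steel tray fixed to the counter: floor plate 76 (its x) x 190 (its y) x 4 mm thick, a long rail on its far (+x) edge and an end stop on its left (+y) end, both 8 mm thick, tops 16 mm above the counter; near side and right end open. Origin: centre of the underside, z up. Inner face of the rail at x = +30 mm, of the stop at y = +87 mm; floor top at z = 4 mm. Place and yaw vary
- carton_a: white carton with two blue bands on each broad face, 30 mm deep (its x) x 48 wide (its y) x 92 tall (its z), origin at its centre; either end may be up, either broad face to the rail. The tallest. It starts standing on end on the tray's floor, askew and off the rail and the stop
- carton_b: white carton with two blue bands on each broad face, 30 mm deep (its x) x 48 wide (its y) x 78 tall (its z), origin at its centre; either end may be up, either broad face to the rail. The middle one. It starts lying on a broad face on the counter in front of the tray (its x vertical, its z level)
- carton_c: white carton with two blue bands on each broad face, 30 mm deep (its x) x 48 wide (its y) x 62 tall (its z), origin at its centre; either end may be up, either broad face to the rail. The shortest. It starts standing on end on the counter, at any yaw, left or right of the tray, in a place that it swaps with jar, vial and flask
- jar: bystander: white screw-cap jar, 42 mm diameter, 80 mm high, origin at the centre of its base; stands left or right of the tray
- infusion: bystander: clear infusion bottle, 66 mm diameter, 190 mm high, standing to the right of the tray, origin at the centre of its base
- vial: bystander: small amber vial, 26 mm diameter, 48 mm high, stands left or right of the tray, origin at the centre of its base
- tape: bystander: roll of white tape lying flat, 60 mm diameter, 18 mm high, near the robot at the left, origin at the centre of its underside
- dish: bystander: round steel dish, 90 mm diameter, 32 mm high, near the robot at the right, origin at the centre of its underside
- flask: bystander: amber medicine bottle, 36 mm diameter, 70 mm high, stands left or right of the tray, origin at the centre of its base
Mind the look-alikes: they are no part of the job. What is shaped like the carton_b but purple or red is not meant.

How it is judged:
At the end, for the whole second after the job is handed in: All three cartons at rest on the tray floor, on end and square to the rail (0.08 rad), broad face within 4 mm of the rail; the tallest within 4 mm of the end stop, then the middle, then the shortest, neighbouring centres less than 52 mm apart (x of carton_a in the frame of tray between 0.011 and 0.019 m and z of carton_a in the frame of tray between 0.047 and 0.053 m and angle between the z axis of each of carton_a, carton_b, carton_c and the z axis of tray, either way round below 0.08 rad and angle between the x axis of each of carton_a, carton_b, carton_c and the x axis of tray, either way round below 0.08 rad and linear speed of each of carton_a, carton_b, carton_c below 0.01 m/s and angular speed of each of carton_a, carton_b, carton_c below 0.1 rad/s and x of carton_b in the frame of tray between 0.011 and 0.019 m and z of carton_b in the frame of tray between 0.04 and 0.046 m and x of carton_c in the frame of tray between 0.011 and 0.019 m and z of carton_c in the frame of tray between 0.032 and 0.038 m and y of carton_a in the frame of tray above 0.059 m and horizontal distance between carton_a and carton_b below 0.052 m and horizontal distance between carton_b and carton_c below 0.052 m and y of carton_b in the frame of tray below 0.03 m and y of carton_c in the frame of tray below -0.02 m); the robot touches nothing.
It fails at once if a bystander is shifted by more than 20 mm (distance of any of jar, infusion, vial, tape, dish, flask from where it was at the start of the episode above 0.02 m).
It fails at once if a bystander is tipped over (angle between any of jar, infusion, vial, tape, dish, flask's own z axis and vertical above 0.35 rad).
It also fails if it takes over 72 s, if anything falls off the work surface, if the arm or the gripper's body presses on something with over 40 N, if the wrist force passes 120 N, or if a joint passes its speed limit or range.

## Robot

A 7-joint arm with a two-finger parallel gripper is mounted at the origin on the work surface. World frame = base frame: x ahead of the robot, y to its left, z up, the work surface at z = 0. Lengths are in m, angles in rad, forces in N, time in s.
With the tool pointing down it reaches from about 0.425 to 1.025 m from the base axis. Payload 3.6 kg.
Tool frame: the origin (TCP) lies midway between the tips of the shut fingers; the grasp point (between the pads) lies 19 mm behind it; z points along the fingers, y is the line along which they close (so a half turn about z gives the same grasp; the last joint's range is limited). The gripper opens to 85 mm and grips with 20 to 120 N. Pads are 22 mm wide; open, the fingers measure 114 mm over their backs; the gripper's body (76 mm by 85 mm) begins 54 mm behind the grasp point. The pads swing forward as they close: fully open they stand 13 mm farther back than shut.
Start: joints at [-1.379, 0.591, 0.048, 1.609, -0.033, 0.943, -0.034], TCP at [0.204, 0.696, 0.231] pointing down, gripper open.
Joint ranges: [-2.69, 2.69], [-0.47, 2.24], [-1.27, 1.36], [0.19, 2.51], [-1.53, 4.68], [0.08, 2.07], [-3.09, 3.09]. Speed limits (rad/s): [2.57, 2.57, 3.14, 3.14, 3.14, 3.14, 3.14].

## Interface

Orientations are given as a rotation vector (axis times angle).
In Python, from workcell import sensors, imaging, bot, finder gives the robot as it stands. The module is installed in compiled form; this text tells all that it offers.
- The arm moves only by the tool send_rows, never from a script. Its arguments are lists of equal length, an entry for each row: "linear": the shift along the tool's x, y, z scaled (see below), a list of three; "turn": the turn, a rotation vector about the tool's x, y, z scaled (see below), a list of three. A call has 1 to 12 rows; each row is the pose to reach, as a shift and turn from the pose commanded when the call began, along the tool's axes at that moment; what a row does not reach only later rows make up. The controller multiplies each number of a shift by 0.12 m and each number of a turn by 120 degrees. A row lasts 1/12 s, in which the tool goes at most 41.7 mm and 7.16 degrees, less where a joint would pass 70% of its speed; a pose out of reach is approached as far as the arm can. A call with a number of a shift or a turn outside -1 to 1 is refused whole. A call with a gripper value outside its range is refused whole. "hand" is the opening, from 0 (shut) to 1 (fully open), set as the call begins (left out, the last holds). The fingers move at their own pace and stop on an object; "force" is the grip in N (left out, the last holds). Time passes only in rows, so rows that repeat a pose let the fingers close. It gives the time, the measured TCP pose, the force, the opening and the grip force at its end, in the units of the state.
- sensors.get_state(): the state, without advancing time (a new reading comes with each control period).
- imaging.read_camera(name): name is "scene" or "top" or "wrist"; returns (picture, depth): 400x640x3 uint8, red, green, blue; 400x640 float32, m along the optical axis (not along the pixel's ray), 0 where there is no reading.
- imaging.calibration(name): a dict with "fx", "fy", "cx", "cy" (pixels), "rvec" (rotation vector, rad) and "tvec" (3), from world to camera coordinates, as OpenCV has them; the wrist camera has in their place "mount" (4x4, takes a point from camera to tool coordinates, whose origin is the TCP and whose axes are the flange's). Camera axes: x right, y down, z forward; pixel columns grow to the right and rows downward; lengths in m; the calibration is good to about 2 mm. The wrist camera is an equidistant fisheye: a pixel r from the principal point sees the ray r / f radians off the axis. A picture is of the moment at which its call begins: read the wrist's pose just before it. calibration takes no time and is no camera call.
- bot.job_done(): hands the job in; it is judged then, once.
Trained networks look in the newest picture that a camera, given by its name, has taken for a name from the list of things; names that differ only in an ending like _2 or _b are one class to them, and where a whole thing is asked for, a point or a joint stands for the part that bears it (a point fixed in the world has none). Each returns a list of dicts, best first, with "confidence" (0 to 1); they miss things now and then, are a little off and sometimes report something else, mostly with a low value. They report only what shows in the picture. A call takes as long as a camera call. They do not tell look-alikes from the thing itself.
- finder.regions_of(camera, query): "mask" (400x640 bool, what is visible of it).
- finder.spot_point(camera, query): "position" ([x, y, z] in m, in world coordinates, good to about 4 mm: a listed point, or the origin of a listed thing).
The state is a dict: "t": time; "q": joint angles; "qvel": joint speeds; "joint_efforts": joint torques, N m; "eef_pos": TCP position; "tcp_rot": TCP orientation; "force": force on the tool from outside, world axes, zero at the start; "torque": the same for the moment, N m; "grip_width": finger opening in m; "grasp_force": force on a finger pad.
Only numpy, scipy, OpenCV 4.12 (cv2) and the standard library are available. Lean on these libraries where they do the work, as an engineer would, in place of code of your own. Each camera call takes 0.05 s, during which the arm holds its last target. There are 200 camera calls.

## Working session

There is one attempt and no reset: what is moved stays moved. The work goes in short steps, Python scripts to look and compute and a tool call to move; the robot and the scene stay as the last step left them, time stands still between calls to the robot, and variables do not carry over. Pictures are saved under pics/ and viewed, at most 10 in all, crops included, and the job is handed in when it is done.

Besides the shell and the picture viewer there is one more tool, called after "Call:" by a JSON object that holds its "method" and its "body". send_rows: Moves the arm, as the interface text tells. Its arguments: {"type":"object","properties":{"linear":{"type":"array","items":{"type":"array","items":{"type":"number"}}},"turn":{"type":"array","items":{"type":"array","items":{"type":"number"}}},"hand":{"type":"number"},"force":{"type":"number"}},"required":["linear","turn"]}

```bash
mkdir -p pics
cat > h.py <<'E'
import numpy as np, cv2
from scipy.spatial.transform import Rotation as R
from workcell import sensors, imaging, bot, finder
def cloud(cam):
    rgb,d=imaging.read_camera(cam); c=imaging.calibration(cam)
    v,u=np.mgrid[0:400,0:640]
    P=np.stack([(u-c['cx'])/c['fx']*d,(v-c['cy'])/c['fy']*d,d],-1)
    Rm=R.from_rotvec(np.ravel(c['rvec'])).as_matrix()
    W=(P-np.ravel(c['tvec']))@Rm
    W[d==0]=np.nan
    return rgb,d,W
def save(n,rgb): cv2.imwrite('pics/'+n,rgb[...,::-1])
E
python3 - <<'E'
from h import *
s=sensors.get_state(); print(s)
for c in ['top','scene']:
    rgb,d,W=cloud(c); save(c+'0.png',rgb); np.savez(''+c+'.npz',rgb=rgb,W=W)
    print(c,imaging.calibration(c))
    for q in ['carton_a','tray','jar','vial','flask','infusion','tape','dish']:
        print(q,[(np.round(r['position'],3).tolist(),round(r['confidence'],2)) for r in finder.spot_point(c,q)])
E
```

```text
{'t': 0.0, 'q': array([-1.37851863,  0.59211549,  0.04831453,  1.60983803, -0.03332066,
        0.94268385, -0.03372967]), 'qvel': array([4.92330485e-04, 3.67483575e-04, 1.97147959e-04, 1.12781438e-03,
       3.22166544e-04, 2.31312231e-04, 1.58062257e-05]), 'joint_efforts': array([-9.28823738e-05, -5.48691344e+01,  1.54642235e+00, -1.98115414e+01,
        9.36968427e-03,  9.01824678e-03,  9.07938215e-06]), 'eef_pos': array([0.20414417, 0.69480103, 0.23013805]), 'tcp_rot': array([-0.44730303, -3.1093803 ,  0.00350296]), 'force': array([ 0.09989643, -0.25514541,  0.08425663]), 'torque': array([-0.015466  , -0.00864346, -0.01960479]), 'grasp_force': 0.0, 'grip_width': 0.08521914317861634}
top {'fx': 494.58413482490664, 'fy': 494.58413482490664, 'cx': 320.76061920804744, 'cy': 196.16101753351856, 'rvec': array([ 2.15978827, -2.16206858,  0.14333561]), 'tvec': array([-0.00451181,  0.47348527,  1.20651994])}
carton_a [([0.631, 0.055, 0.056], 0.98), ([0.427, 0.268, 0.029], 0.77), ([0.45, 0.022, 0.016], 0.7), ([0.516, -0.092, 0.016], 0.67), ([0.462, 0.159, 0.014], 0.61)]
tray [([0.632, 0.01
[... 198 characters left out ...]
 -0.0], 0.8), ([0.449, 0.022, 0.016], 0.25)]
dish [([0.32, -0.197, 0.0], 0.64)]
scene {'fx': 457.0562279176145, 'fy': 457.0562279176145, 'cx': 316.17660241462454, 'cy': 202.2597861291378, 'rvec': array([ 0.67814209,  2.57977511, -1.21757375]), 'tvec': array([ 0.4270502 , -0.09788662,  1.21809461])}
carton_a [([0.638, 0.052, 0.054], 0.94), ([0.429, 0.27, 0.034], 0.76), ([0.515, -0.085, 0.013], 0.73), ([0.447, 0.021, 0.019], 0.62), ([0.464, 0.161, 0.016], 0.56)]
tray [([0.639, 0.014, -0.0], 0.73)]
jar []
vial [([0.6, 0.335, -0.002], 0.82)]
flask [([0.593, -0.363, -0.005], 0.54)]
infusion [([0.49, -0.222, -0.003], 0.98)]
tape [([0.33, 0.208, 0.001], 0.97)]
dish [([0.324, -0.193, -0.004], 0.89)]
```

View pics/top0.png

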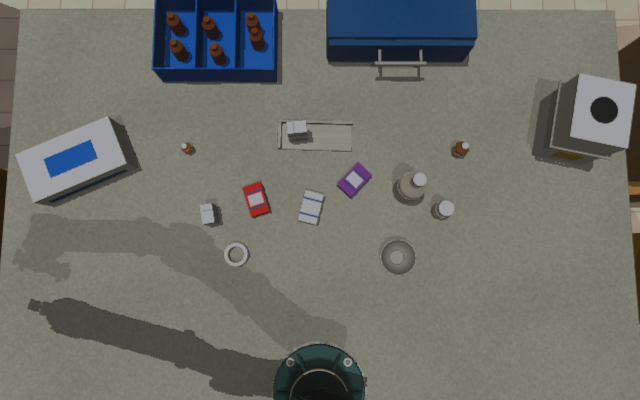

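View pics/scene0.png

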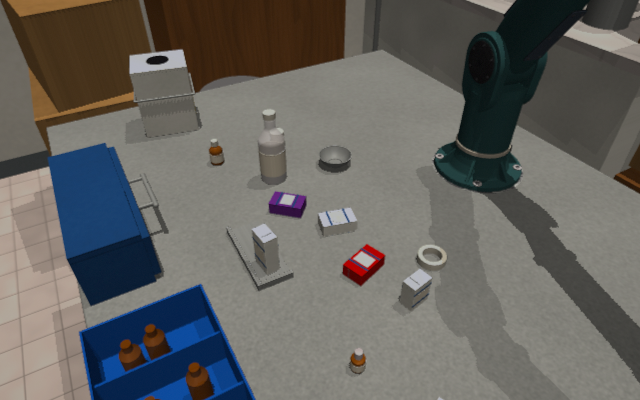

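Top: the tray is at (316,136), with the white standing carton_a on it at (297,130). The white flat carton_b is at (311,208), and the white standing carton_c at (207,213). Look-alikes to avoid: red at (256,199), purple at (354,180); the tape at (236,254) is also white. The scene view agrees: a (265,247), b (337,221), c (415,288).

Run:
```python
from h import *
def rect(P):
    (c,wh,a)=cv2.minAreaRect((P[:,:2]*1000).astype(np.float32)); b=cv2.boxPoints((c,wh,a)); return np.round(c,1),np.round(wh,1),round(a,1)
for cam in ['top','scene']:
    f=np.load(cam+'.npz'); rgb,W=f['rgb'],f['W']
    for n,xy,zl,r in [('a',(.635,.054),(.086,.106),.05),('b',(.45,.022),(.022,.04),.065),('c',(.428,.269),(.052,.072),.05),('rail',(.635,.014),(.011,.022),.13),('red',(.462,.16),(.02,.04),.06),('purple',(.516,-.09),(.02,.04),.06)]:
        m=(W[...,2]>zl[0])&(W[...,2]<zl[1])&(np.hypot(W[...,0]-xy[0],W[...,1]-xy[1])<r)
        P=W[m]; print(cam,n,len(P),'z',np.round(np.median(P[:,2]),4),*rect(P))
f=np.load('top.npz');W=f['W']
print('tablez',np.nanmedian(W[150:190,100:160,2]), np.nanmedian(W[130:145,335:345,2]))
a=f['rgb'][105:235,190:370]; b=np.load('scene.npz')['rgb'][190:310,220:440]
save('crop1.png',np.vstack([cv2.resize(a,(720,300) if 0 else (415,300),interpolation=2),cv2.resize(b,(415,226),interpolation=2)]))
```

```text
top a 262 z 0.0961 [633.2  54.6] [31.6 47.9] 6.5
top b 601 z 0.0302 [445.8  21.4] [48.  78.1] 75.5
top c 261 z 0.0618 [427.4 272. ] [48.1 30.6] 10.8
top rail 312 z 0.0162 [636.   11.7] [189.1  75.4] 88.5
top red 611 z 0.0304 [466.2 159.1] [78.9 48.4] 18.1
top purple 597 z 0.0304 [515.6 -88. ] [48.1 78.3] 45.8
scene a 350 z 0.0953 [635.4  54.1] [30.7 53.4] 6.6
scene b 582 z 0.0294 [447.8  21.8] [51.7 78.7] 76.3
scene c 417 z 0.0611 [428.8 271.7] [49.9 31.2] 10.2
scene rail 521 z 0.0154 [615.   10.8] [195.3 121. ] 87.9
scene red 797 z 0.0293 [467.5 158.3] [80.8 49.7] 18.5
scene purple 548 z 0.0292 [516.9 -87.7] [54.3 78.6] 46.4
tablez 0.0022666557166966545 0.0042154286894032595
```

View pics/crop1.png

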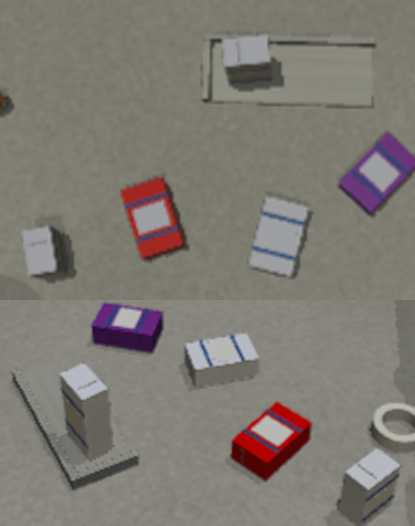

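```bash
cat >> h.py <<'E'
def pose(x,y,z,psi,tilt=0):
    p=np.radians(psi); Y=np.array([np.cos(p),np.sin(p),0]); Z=np.array([0,0,-1.])
    return np.array([x,y,z]),R.from_matrix(np.stack([np.cross(Y,Z),Y,Z],1))*R.from_euler('y',tilt,degrees=True)
def cur():
    s=sensors.get_state(); return s['eef_pos'],R.from_rotvec(s['tcp_rot'])
def yaw(r): y=r.as_matrix()[:,1]; return np.degrees(np.arctan2(y[1],y[0]))
def plan(wps,start=None):
    p,r=start or cur()
    for w in wps:
        P,Q=pose(*w); l=np.round(r.inv().apply(P-p)/.12,3); t=np.round((r.inv()*Q).as_rotvec()/np.radians(120),3)
        n=max(np.linalg.norm(l*.12)/.0417,np.linalg.norm(t)*120/7.16)
        print(w,'lin',l.tolist(),'turn',t.tolist(),'rows>%.1f'%n, 'OUT' if max(abs(l).max(),abs(t).max())>1 else '')
        p=p+r.apply(l*.12); r=r*R.from_rotvec(t*np.radians(120))
E
python3 - <<'E'
from h import *
s=sensors.get_state(); print(s['t'])
p,r=cur(); print(yaw(r), r.as_matrix().round(3).tolist())
A=np.array([.634,.0545,.16]); n=8
w=[(*(p+(A-p)*k/n),73.7+(6.5-73.7)*k/n) for k in range(1,n+1)]
plan(w+[(.634,.0545,.05,6.5)])
E
```

```text
0.9
73.62827420012964 [[-0.959, 0.282, 0.0], [0.282, 0.959, 0.0], [-0.0, 0.0, -1.0]]
(np.float64(0.25811356229487026), np.float64(0.6154776140951308), np.float64(0.22242453768469814), 65.3) lin [-0.618, -0.515, 0.074] turn [0.0, 0.0, 0.069] rows>2.3 
(np.float64(0.31181162482417446), np.float64(0.5353379549386835), np.float64(0.21350674658688412), 56.900000000000006) lin [-0.685, -0.42, 0.075] turn [0.0, 0.0, 0.07] rows>2.3 
(np.float64(0.3655096873534788), np.float64(0.4551982957822363), np.float64(0.2045889554890701), 48.5) lin [-0.739, -0.316, 0.074] turn [0.0, 0.0, 0.07] rows>2.3 
(np.float64(0.419207749882783), np.float64(0.37505863662578903), np.float64(0.1956711643912561), 40.1) lin [-0.778, -0.204, 0.074] turn [0.0, 0.0, 0.07] rows>2.3 
(np.float64(0.4729058124120873), np.float64(0.29491897746934176), np.float64(0.18675337329344205), 31.700000000000003) lin [-0.799, -0.089, 0.075] turn [0.0, 0.0, 0.07] rows>2.3 
(np.float64(0.5266038749413915), np.float64(0.21477931831289454), np.float64(0.17783558219562803), 23.299999999999997) lin [-0.803, 0.029, 0.074] turn [0.0, 0.0, 0.07] rows>2.3 
(np.float64(0.5803019374706958), np.float64(0.13463965915644727), np.float64(0.16891779109781402), 14.899999999999999) lin [-0.79, 0.146, 0.074] turn [0.0, -0.0, 0.07] rows>2.3 
(np.float64(0.634), np.float64(0.05449999999999999), np.float64(0.16), 6.5) lin [-0.761, 0.261, 0.075] turn [0.0, -0.0, 0.07] rows>2.3 
(0.634, 0.0545, 0.05, 6.5) lin [0.0, -0.001, 0.916] turn [0.0, -0.0, 0.0] rows>2.6
```

Call:
{"method": "send_rows", "body": {"linear": [[-0.618,-0.515,0.074],[-0.618,-0.515,0.074],[-0.618,-0.515,0.074],[-0.618,-0.515,0.074]], "turn": [[0,0,0.07],[0,0,0.07],[0,0,0.07],[0,0,0.07]], "hand": 1}}

```text
t: 1.23
eef_pos: [0.2632, 0.61, 0.2221]
tcp_rot: [0.685, 3.063, -0.006]
force: [-0.4, -0.6, -0.5]
grip_width: 0.0855
grasp_force: 0.0
```

Call:
{"method": "send_rows", "body": {"linear": [[-0.685,-0.42,0.075],[-0.685,-0.42,0.075],[-0.685,-0.42,0.075],[-0.685,-0.42,0.075]], "turn": [[0,0,0.07],[0,0,0.07],[0,0,0.07],[0,0,0.07]]}}

```text
t: 1.57
eef_pos: [0.3152, 0.5308, 0.2133]
tcp_rot: [0.906, 3.006, -0.004]
force: [1.0, -0.7, 0.2]
grip_width: 0.0854
grasp_force: 0.0
```

Call:
{"method": "send_rows", "body": {"linear": [[-0.739,-0.316,0.075],[-0.739,-0.316,0.075],[-0.739,-0.316,0.075],[-0.739,-0.316,0.075]], "turn": [[0,0,0.07],[0,0,0.07],[0,0,0.07],[0,0,0.07]]}}

```text
t: 1.9
eef_pos: [0.3678, 0.4516, 0.2044]
tcp_rot: [1.123, 2.932, -0.002]
force: [-0.6, -1.2, 0.6]
grip_width: 0.0852
grasp_force: 0.0
```

Call:
{"method": "send_rows", "body": {"linear": [[-0.778,-0.204,0.075],[-0.778,-0.204,0.075],[-0.778,-0.204,0.075],[-0.778,-0.204,0.075]], "turn": [[0,0,0.07],[0,0,0.07],[0,0,0.07],[0,0,0.07]]}}

```text
t: 2.23
eef_pos: [0.421, 0.3722, 0.1955]
tcp_rot: [1.333, 2.843, -0.001]
force: [0.6, 0.9, -0.7]
grip_width: 0.0857
grasp_force: 0.0
```

Call:
{"method": "send_rows", "body": {"linear": [[-0.8,-0.089,0.075],[-0.8,-0.089,0.075],[-0.8,-0.089,0.075],[-0.8,-0.089,0.075]], "turn": [[0,0,0.07],[0,0,0.07],[0,0,0.07],[0,0,0.07]]}}

```text
t: 2.57
eef_pos: [0.4745, 0.2927, 0.1866]
tcp_rot: [1.537, 2.738, 0.001]
force: [-1.0, -0.4, -0.2]
grip_width: 0.0856
grasp_force: 0.0
```

Call:
{"method": "send_rows", "body": {"linear": [[-0.8,0.029,0.075],[-0.8,0.029,0.075],[-0.8,0.029,0.075],[-0.8,0.029,0.075]], "turn": [[0,0,0.07],[0,0,0.07],[0,0,0.07],[0,0,0.07]]}}

```text
t: 2.9
eef_pos: [0.5279, 0.2132, 0.1776]
tcp_rot: [1.732, 2.619, 0.002]
force: [-0.3, 0.6, -0.0]
grip_width: 0.0852
grasp_force: 0.0
```

Call:
{"method": "send_rows", "body": {"linear": [[-0.79,0.146,0.0],[-0.79,0.146,0.0],[-0.79,0.146,0.0],[-0.79,0.146,0.0]], "turn": [[0,0,0.07],[0,0,0.07],[0,0,0.07],[0,0,0.07]]}}

```text
t: 3.23
eef_pos: [0.5816, 0.1331, 0.178]
tcp_rot: [1.918, 2.485, 0.003]
force: [0.4, -0.1, 0.5]
grip_width: 0.0857
grasp_force: 0.0
```

Run:
```python
from h import *
plan([(.634,.0545,.16,6.5),(.634,.0545,.048,6.5)])
```

```text
(0.634, 0.0545, 0.16, 6.5) lin [-0.744, 0.256, 0.152] turn [0.001, 0.0, 0.068] rows>2.3 
(0.634, 0.0545, 0.048, 6.5) lin [0.001, -0.001, 0.933] turn [0.0, 0.0, 0.0] rows>2.7
```

Call:
{"method": "send_rows", "body": {"linear": [[-0.744,0.256,0.15],[-0.744,0.256,0.15],[-0.744,0.256,0.15],[-0.744,0.256,0.15],[-0.744,0.256,0.15]], "turn": [[0,0,0.068],[0,0,0.068],[0,0,0.068],[0,0,0.068],[0,0,0.068]]}}

```text
t: 3.65
eef_pos: [0.6313, 0.0588, 0.159]
tcp_rot: [-2.084, -2.348, -0.001]
force: [-0.9, 1.2, -0.4]
grip_width: 0.0855
grasp_force: 0.0
```

Call:
{"method": "send_rows", "body": {"linear": [[0,0,0.3],[0,0,0.6],[0,0,0.93],[0,0,0.93],[0,0,0.93]], "turn": [[0,0,0],[0,0,0],[0,0,0],[0,0,0],[0,0,0]]}}

```text
t: 4.07
eef_pos: [0.6289, 0.0594, 0.0462]
tcp_rot: [-2.08, -2.347, 0.004]
force: [0.2, -0.5, -0.2]
grip_width: 0.0857
grasp_force: 0.0
```

Call:
{"method": "send_rows", "body": {"linear": [[0,0,0],[0,0,0],[0,0,0],[0,0,0],[0,0,0],[0,0,0],[0,0,0],[0,0,0]], "turn": [[0,0,0],[0,0,0],[0,0,0],[0,0,0],[0,0,0],[0,0,0],[0,0,0],[0,0,0]], "hand": 0, "force": 30}}

```text
t: 4.73
eef_pos: [0.6328, 0.0558, 0.0496]
tcp_rot: [2.088, 2.346, 0.004]
force: [-0.6, 1.7, 6.6]
grip_width: 0.0298
grasp_force: 36.4
```

Run:
```python
from h import *
s=sensors.get_state(); print(s['t'],s['grip_width'],s['grasp_force'],s['q'].round(3))
rgb,d,W=cloud('top'); np.savez('top.npz',rgb=rgb,W=W)
m=(W[...,2]>.011)&(W[...,2]<.022)&(np.hypot(W[...,0]-.635,W[...,1]-.014)<.13)
print(m.sum(), cv2.minAreaRect((W[m][:,:2]*1000).astype(np.float32)))
T=np.array([.637,.0115]);c,sn=np.cos(np.radians(-1.5)),np.sin(np.radians(-1.5))
for n,t in [('a',(.0155,.0635)),('b',(.015,.0145)),('c',(.015,-.034))]: print(n,T+[c*t[0]-sn*t[1],sn*t[0]+c*t[1]])
```

```text
4.7333 0.0297574971376827 36.394675970077515 [-0.338  0.735  0.263  1.932 -0.361  0.518  0.291]
158 ((648.340087890625, -3.061676025390625), (59.35629653930664, 166.4501953125), 13.472959518432617)
a [0.65415692 0.0745725 ]
b [0.65237443 0.02560238]
c [ 0.65110484 -0.022881  ]
```

Run:
```python
from h import *
p,r=cur(); print(p,yaw(r)); z=p[2]
plan([(p[0],p[1],z+.006,6.5),(.6528,.076,z+.006,-1.5),(.6533,.0765,z-.001,-1.5)])
```

```text
[0.63281391 0.05585912 0.04962875] 6.661571658981147
(np.float64(0.6328139123987694), np.float64(0.05585912381131569), np.float64(0.0556287481079144), 6.5) lin [0.0, 0.0, -0.05] turn [0.001, -0.0, 0.001] rows>0.1 
(0.6528, 0.076, np.float64(0.0556287481079144), -1.5) lin [0.148, 0.185, 0.0] turn [0.0, -0.0, 0.067] rows>1.1 
(0.6533, 0.0765, np.float64(0.0486287481079144), -1.5) lin [0.004, 0.004, 0.058] turn [0.0, -0.0, 0.0] rows>0.2
```

Call:
{"method": "send_rows", "body": {"linear": [[0,0,-0.025],[0,0,-0.05],[0,0,-0.05],[0,0,-0.05]], "turn": [[0,0,0],[0,0,0],[0,0,0],[0,0,0]]}}

```text
t: 5.12
eef_pos: [0.6314, 0.0557, 0.0538]
tcp_rot: [-2.088, -2.347, 0.0]
force: [0.3, -0.2, -1.3]
grip_width: 0.0298
grasp_force: 35.6
```

Call:
{"method": "send_rows", "body": {"linear": [[0.04,0.045,0],[0.08,0.09,0],[0.12,0.14,0],[0.148,0.185,0],[0.148,0.185,0],[0.148,0.185,0],[0.148,0.185,0]], "turn": [[0,0,0.02],[0,0,0.04],[0,0,0.055],[0,0,0.068],[0,0,0.068],[0,0,0.068],[0,0,0.068]]}}

```text
t: 5.7
eef_pos: [0.6512, 0.0756, 0.0535]
tcp_rot: [-2.25, -2.192, 0.001]
force: [-0.1, -0.6, -1.9]
grip_width: 0.0296
grasp_force: 34.4
```

Call:
{"method": "send_rows", "body": {"linear": [[0,0,0.02],[0,0,0.05],[0,0,0.056],[0,0,0.056],[0,0,0.056],[0,0,0.056]], "turn": [[0,0,0],[0,0,0],[0,0,0],[0,0,0],[0,0,0],[0,0,0]]}}

```text
t: 6.2
eef_pos: [0.6521, 0.0753, 0.0495]
tcp_rot: [-2.251, -2.191, -0.002]
force: [-2.3, -1.7, 12.8]
grip_width: 0.03
grasp_force: 36.4
```

Run:
```python
from h import *
p,r=cur(); s=sensors.get_state(); print(p,yaw(r),s['force'],s['t'],s['grasp_force'])
for c in ['scene','top']:
  rgb,d,W=cloud(c); save(c+'1.png',cv2.resize(rgb[90:180,240:400] if c=='top' else rgb[190:310,200:360],(640,480 if c=='scene' else 360),interpolation=2))
```

```text
[0.65212239 0.07528463 0.0494865 ] -1.5398210768657634 [-2.32554489 -1.69321297 12.84935545] 6.2 36.41808271408081
```

View pics/scene1.png

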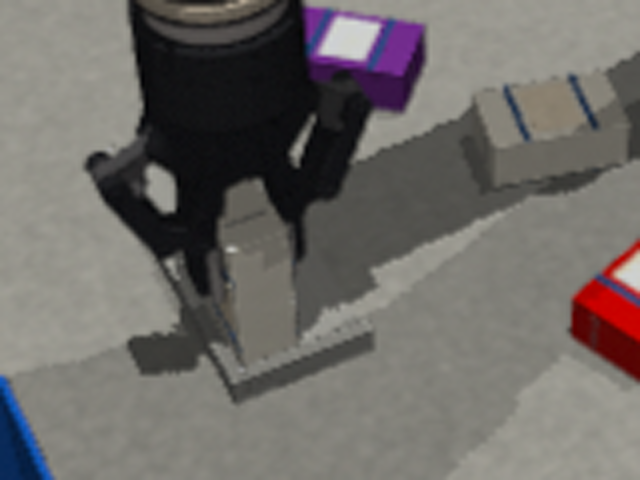

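a (crop at about (265,290)) stands close to rail and stop. I'll nudge it into both, then release.

Call:
{"method": "send_rows", "body": {"linear": [[0.01,0.008,-0.005],[0.02,0.016,-0.005],[0.025,0.02,-0.005],[0.025,0.02,-0.005],[0.025,0.02,-0.005]], "turn": [[0,0,0],[0,0,0],[0,0,0],[0,0,0],[0,0,0]]}}

```text
t: 6.72
eef_pos: [0.6523, 0.0755, 0.0496]
tcp_rot: [-2.251, -2.19, 0.006]
force: [-6.4, -4.9, 13.2]
grip_width: 0.0298
grasp_force: 36.4
```

Run:
```python
from h import *
plan([(.6523,.0755,.16,-1.5),(.56,.05,.16,25),(.475,.035,.13,50),(.434,.0244,.09,75.5),(.434,.0244,-.002,75.5)])
```

```text
(0.6523, 0.0755, 0.16, -1.5) lin [-0.002, -0.003, -0.92] turn [-0.002, 0.001, -0.001] rows>2.6 
(0.56, 0.05, 0.16, 25) lin [-0.232, -0.764, -0.001] turn [0.0, 0.0, -0.221] rows>3.7 
(0.475, 0.035, 0.13, 50) lin [0.187, -0.695, 0.25] turn [0.0, 0.0, -0.208] rows>3.5 
(0.434, 0.0244, 0.09, 75.5) lin [0.205, -0.287, 0.333] turn [0.0, 0.0, -0.212] rows>3.6 
(0.434, 0.0244, -0.002, 75.5) lin [0.0, -0.001, 0.766] turn [0.0, 0.0, -0.0] rows>2.2
```

Call:
{"method": "send_rows", "body": {"linear": [[0,0,0],[0,0,0],[0,0,0],[0,0,0]], "turn": [[0,0,0],[0,0,0],[0,0,0],[0,0,0]], "hand": 0.75}}

```text
t: 7.05
eef_pos: [0.6543, 0.0796, 0.0475]
tcp_rot: [-2.249, -2.193, -0.001]
force: [0.5, 0.7, 0.3]
grip_width: 0.0641
grasp_force: 0.0
```

Call:
{"method": "send_rows", "body": {"linear": [[0,0,-0.2],[0,0,-0.5],[0,0,-0.93],[0,0,-0.93],[0,0,-0.93]], "turn": [[0,0,0],[0,0,0],[0,0,0],[0,0,0],[0,0,0]]}}

```text
t: 7.47
eef_pos: [0.6573, 0.0793, 0.1634]
tcp_rot: [2.246, 2.189, 0.011]
force: [-0.7, -0.6, -0.8]
grip_width: 0.0638
grasp_force: 0.0
```

Call:
{"method": "send_rows", "body": {"linear": [[-0.232,-0.764,0],[-0.232,-0.764,0],[-0.232,-0.764,0],[-0.232,-0.764,0],[-0.232,-0.764,0]], "turn": [[0,0,-0.221],[0,0,-0.221],[0,0,-0.221],[0,0,-0.221],[0,0,-0.221]], "hand": 1}}

```text
t: 7.88
eef_pos: [0.5594, 0.0532, 0.1581]
tcp_rot: [-1.684, -2.649, 0.002]
force: [0.6, -0.2, -0.3]
grip_width: 0.0852
grasp_force: 0.0
```

Call:
{"method": "send_rows", "body": {"linear": [[0.187,-0.695,0.25],[0.187,-0.695,0.25],[0.187,-0.695,0.25],[0.187,-0.695,0.25],[0.187,-0.695,0.25]], "turn": [[0,0,-0.208],[0,0,-0.208],[0,0,-0.208],[0,0,-0.208],[0,0,-0.208]]}}

```text
t: 8.3
eef_pos: [0.4757, 0.0386, 0.1283]
tcp_rot: [-1.076, -2.95, 0.001]
force: [-0.5, -0.1, -0.1]
grip_width: 0.0852
grasp_force: 0.0
```

Call:
{"method": "send_rows", "body": {"linear": [[0.205,-0.287,0.3],[0.205,-0.287,0.3],[0.205,-0.287,0.3],[0.205,-0.287,0.3],[0.205,-0.287,0.3],[0.205,-0.287,0.3]], "turn": [[0,0,-0.212],[0,0,-0.212],[0,0,-0.212],[0,0,-0.212],[0,0,-0.212],[0,0,-0.212]]}}

```text
t: 8.8
eef_pos: [0.4371, 0.0283, 0.093]
tcp_rot: [0.405, 3.114, 0.001]
force: [0.6, -0.2, 0.2]
grip_width: 0.0853
grasp_force: 0.0
```

Run:
```python
from h import *
p,r=cur(); print(p,yaw(r),r.as_matrix()[:,2],sensors.get_state()['q'].round(2))
plan([(.434,.0244,.06,75.5),(.434,.0244,-.002,75.5)])
```

```text
[0.43707389 0.02829149 0.09304765] 75.19741061792301 [ 1.06642053e-03  3.76892359e-04 -9.99999360e-01] [-0.16  0.49 -0.01  2.34  0.02  0.31  1.13]
(0.434, 0.0244, 0.06, 75.5) lin [0.017, -0.038, 0.275] turn [0.0, 0.0, -0.003] rows>0.8 
(0.434, 0.0244, -0.002, 75.5) lin [0.0, -0.0, 0.517] turn [0.0, 0.0, 0.0] rows>1.5
```

Call:
{"method": "send_rows", "body": {"linear": [[0.017,-0.038,0.275],[0.017,-0.038,0.275],[0.017,-0.038,0.275]], "turn": [[0,0,-0.003],[0,0,-0.003],[0,0,-0.003]]}}

```text
t: 9.05
eef_pos: [0.4318, 0.0239, 0.0594]
tcp_rot: [-0.392, -3.114, 0.002]
force: [0.1, 0.3, 0.8]
grip_width: 0.0853
grasp_force: 0.0
```

Call:
{"method": "send_rows", "body": {"linear": [[0,0,0.2],[0,0,0.4],[0,0,0.51],[0,0,0.51],[0,0,0.51]], "turn": [[0,0,0],[0,0,0],[0,0,0],[0,0,0],[0,0,0]]}}

```text
t: 9.47
eef_pos: [0.434, 0.0241, -0.0001]
tcp_rot: [0.391, 3.116, -0.002]
force: [0.3, -0.5, -0.5]
grip_width: 0.0852
grasp_force: 0.0
```

Call:
{"method": "send_rows", "body": {"linear": [[0,0,0],[0,0,0],[0,0,0],[0,0,0],[0,0,0],[0,0,0],[0,0,0]], "turn": [[0,0,0],[0,0,0],[0,0,0],[0,0,0],[0,0,0],[0,0,0],[0,0,0]], "hand": 0, "force": 60}}

```text
t: 10.05
eef_pos: [0.4335, 0.024, 0.0005]
tcp_rot: [0.39, 3.116, -0.001]
force: [0.4, 0.2, 7.5]
grip_width: 0.0468
grasp_force: 61.4
```

Call:
{"method": "send_rows", "body": {"linear": [[0,0,-0.2],[0,0,-0.5],[0,0,-0.8],[0,0,-0.8],[0,0,-0.8]], "turn": [[0,0,0],[0,0,0],[0,0,0],[0,0,0],[0,0,0]]}}

```text
t: 10.47
eef_pos: [0.4341, 0.024, 0.0975]
tcp_rot: [0.391, 3.113, 0.002]
force: [-0.2, -0.1, -0.8]
grip_width: 0.0472
grasp_force: 62.3
```

Run:
```python
from h import *
p,r=cur(); s=sensors.get_state(); print(p,yaw(r),s['grip_width'],s['grasp_force'],s['q'].round(2))
# rotate about grasp point (19mm back) in place, tool y -> 87
def tilted(g,psi,t):
    P,Q=pose(0,0,0,psi,t); return tuple(np.array(g)+Q.apply([0,0,.019]))+(psi,t)
plan([tilted((.45,.012,.12),83,30),tilted((.46,.0,.12),90,60),tilted((.46,.0,.12),90,86)])
```

```text
[0.43409656 0.02403008 0.09747554] 75.69724471409005 0.04720534622240553 62.25034475326538 [ 0.09  0.49 -0.33  2.34  0.44  0.36  0.71]
(np.float64(0.44057081155940747), np.float64(0.013157758762348901), np.float64(0.10354551732809567), 83, 30) lin [-0.075, -0.074, -0.05] turn [0.017, 0.251, -0.059] rows>4.3 
(np.float64(0.44354551732809566), np.float64(1.0075464767886614e-18), np.float64(0.11049999999999999), 90, 60) lin [-0.004, -0.106, -0.069] turn [0.042, 0.25, -0.042] rows>4.3 
(np.float64(0.4410462830450633), np.float64(1.1605804400404052e-18), np.float64(0.11867462699886161), 90, 86) lin [0.07, -0.0, -0.016] turn [-0.0, 0.217, -0.0] rows>3.6
```

Run:
```python
from h import *
def tilted(g,psi,t):
    P,Q=pose(0,0,0,psi,t); return tuple(np.array(g)+Q.apply([0,0,.019]))+(psi,t)
plan([tilted((.45,.015,.13),80,30),tilted((.46,.008,.13),84,60),tilted((.46,.008,.13),84,85)])
```

```text
(np.float64(0.440644326346384), np.float64(0.01664965768783584), np.float64(0.11354551732809567), 80, 30) lin [-0.069, -0.046, -0.134] turn [0.01, 0.252, -0.035] rows>4.3 
(np.float64(0.4436356567058333), np.float64(0.009719961787558393), np.float64(0.1205), 84, 60) lin [-0.001, -0.052, -0.067] turn [0.024, 0.25, -0.024] rows>4.2 
(np.float64(0.4411759886532615), np.float64(0.00997848331723137), np.float64(0.1283440408877945), 84, 85) lin [0.067, -0.0, -0.015] turn [-0.0, 0.208, 0.0] rows>3.5
```

Call:
{"method": "send_rows", "body": {"linear": [[-0.069,-0.046,-0.134],[-0.069,-0.046,-0.134],[-0.069,-0.046,-0.134],[-0.069,-0.046,-0.134],[-0.069,-0.046,-0.134],[-0.069,-0.046,-0.134]], "turn": [[0.01,0.252,-0.035],[0.01,0.252,-0.035],[0.01,0.252,-0.035],[0.01,0.252,-0.035],[0.01,0.252,-0.035],[0.01,0.252,-0.035]]}}

```text
t: 10.97
eef_pos: [0.4412, 0.0162, 0.1085]
tcp_rot: [-0.23, -2.601, -0.062]
force: [0.4, -0.1, -0.4]
grip_width: 0.047
grasp_force: 62.1
```

Call:
{"method": "send_rows", "body": {"linear": [[0,-0.052,-0.067],[0,-0.052,-0.067],[0,-0.052,-0.067],[0,-0.052,-0.067],[0,-0.052,-0.067],[0,-0.052,-0.067]], "turn": [[0.024,0.25,-0.024],[0.024,0.25,-0.024],[0.024,0.25,-0.024],[0.024,0.25,-0.024],[0.024,0.25,-0.024],[0.024,0.25,-0.024]]}}

```text
t: 11.47
eef_pos: [0.4411, 0.0103, 0.116]
tcp_rot: [-0.107, -2.083, -0.06]
force: [0.6, -0.7, -0.7]
grip_width: 0.0471
grasp_force: 62.2
```

Run:
```python
from h import *
p,r=cur(); s=sensors.get_state(); print(p,yaw(r),r.as_matrix()[:,2].round(3),s['grip_width'],s['q'].round(2))
rgb,d,W=cloud('scene'); save('scene2.png',rgb)
```

```text
[0.44106146 0.01030127 0.11601548] 84.16707023107712 [-0.866  0.088 -0.492] 0.04713942767918239 [ 0.29  0.97 -0.52  1.73  0.1   1.56  1.14]
```

View pics/scene2.png

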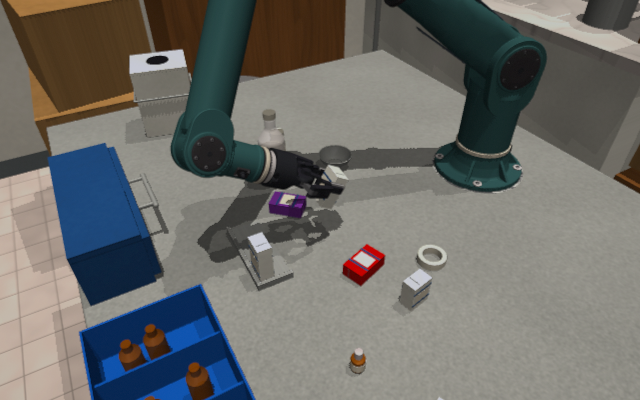

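Run:
```python
from h import *
plan([(.449,.010,.11,84,76),(.449,.01,.051,84,76)])
```

```text
(0.449, 0.01, 0.11, 84, 76) lin [-0.087, 0.004, -0.027] turn [-0.002, 0.13, -0.0] rows>2.2 
(0.449, 0.01, 0.051, 84, 76) lin [-0.477, -0.0, 0.119] turn [0.0, 0.0, -0.0] rows>1.4
```

Call:
{"method": "send_rows", "body": {"linear": [[-0.087,0,-0.027],[-0.087,0,-0.027],[-0.087,0,-0.027],[-0.087,0,-0.027],[-0.087,0,-0.027],[-0.087,0,-0.027]], "turn": [[0,0.13,0],[0,0.13,0],[0,0.13,0],[0,0.13,0],[0,0.13,0],[0,0.13,0]]}}

```text
t: 12.02
eef_pos: [0.4501, 0.0093, 0.1129]
tcp_rot: [-0.093, -1.819, -0.071]
force: [0.1, 0.8, -0.5]
grip_width: 0.0476
grasp_force: 62.2
```

Call:
{"method": "send_rows", "body": {"linear": [[-0.15,0,0.04],[-0.3,0,0.08],[-0.38,0,0.095],[-0.38,0,0.095],[-0.38,0,0.095]], "turn": [[0,0,0],[0,0,0],[0,0,0],[0,0,0],[0,0,0]]}}

```text
t: 12.43
eef_pos: [0.4503, 0.009, 0.0649]
tcp_rot: [-0.094, -1.815, -0.072]
force: [-0.2, 0.7, -1.3]
grip_width: 0.0473
grasp_force: 62.2
```

Run:
```python
from h import *
p,r=cur(); s=sensors.get_state(); print(p,yaw(r),r.as_matrix()[:,2].round(3),s['grip_width'],s['q'].round(2),s['force'])
plan([(.449,.01,.051,84,76)])
```

```text
[0.45033048 0.00897223 0.0649396 ] 84.13601256097076 [-0.965  0.099 -0.244] 0.04726275825290442 [ 0.26  1.18 -0.48  1.59  0.07  1.75  1.14] [-0.24544047  0.66787424 -1.2877311 ]
(0.449, 0.01, 0.051, 84, 76) lin [-0.11, 0.007, 0.04] turn [-0.001, 0.001, -0.0] rows>0.3
```

Call:
{"method": "send_rows", "body": {"linear": [[-0.05,0,0.013],[-0.1,0,0.025],[-0.118,0,0.03],[-0.118,0,0.03],[-0.118,0,0.03]], "turn": [[0,0,0],[0,0,0],[0,0,0],[0,0,0],[0,0,0]]}}

```text
t: 12.85
eef_pos: [0.4505, 0.009, 0.051]
tcp_rot: [-0.093, -1.812, -0.072]
force: [2.6, 0.1, 5.2]
grip_width: 0.0475
grasp_force: 62.7
```

Call:
{"method": "send_rows", "body": {"linear": [[0,0,-0.02],[0,0,-0.037],[0,0,-0.037],[0,0,-0.037]], "turn": [[0,0.02,0],[0,0.042,0],[0,0.042,0],[0,0.042,0]]}}

```text
t: 13.18
eef_pos: [0.4544, 0.0086, 0.0519]
tcp_rot: [-0.088, -1.722, -0.075]
force: [0.5, -0.5, 5.2]
grip_width: 0.0474
grasp_force: 62.5
```

Call:
{"method": "send_rows", "body": {"linear": [[0,0,0],[0,0,0],[0,0,0],[0,0,0],[0,0,0],[0,0,0],[0,0,0],[0,0,0]], "turn": [[0,0,0],[0,0,0],[0,0,0],[0,0,0],[0,0,0],[0,0,0],[0,0,0],[0,0,0]], "hand": 0.72}}

```text
t: 13.85
eef_pos: [0.4545, 0.0084, 0.0504]
tcp_rot: [-0.089, -1.727, -0.075]
force: [0.1, -0.4, -0.0]
grip_width: 0.0612
grasp_force: 0.0
```

Run:
```python
from h import *
p,r=cur(); s=sensors.get_state(); print(s['t'],p,yaw(r),r.as_matrix()[:,2].round(3),s['grip_width'],s['q'].round(2),s['force'])
rgb,d,W=cloud('scene'); save('scene3.png',cv2.resize(rgb[100:300,180:440],(780,600)))
```

```text
13.85 [0.45453694 0.00842012 0.05035935] 84.12721402445713 [-0.982  0.101 -0.157] 0.06122918885727382 [ 0.25  1.24 -0.47  1.54  0.06  1.82  1.14] [ 0.13052277 -0.38813427 -0.04890236]
```

View pics/scene3.png

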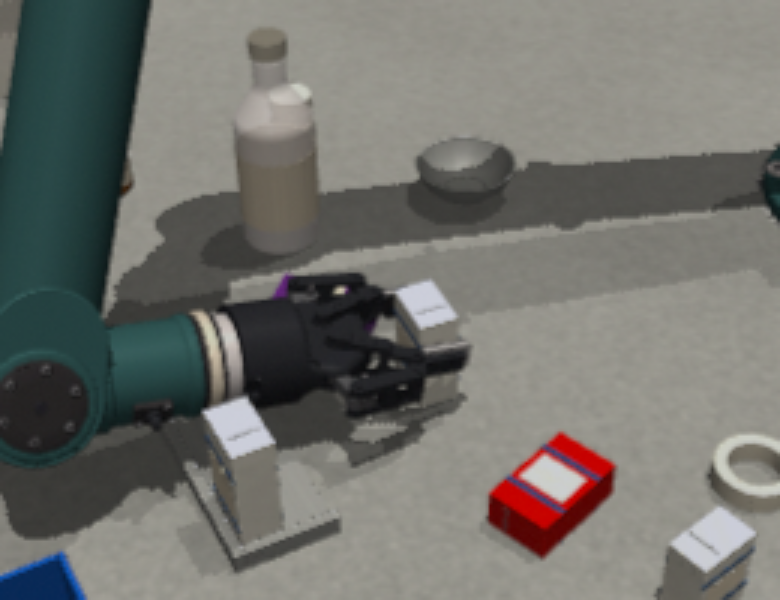

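b stands upright at crop (430,340), between the open fingers. Next I'll lift straight up and turn the tool down again.

Call:
{"method": "send_rows", "body": {"linear": [[0.2,0,-0.033],[0.5,0,-0.08],[0.82,0,-0.15],[0.82,0,-0.15],[0.82,0,-0.15]], "turn": [[0,0,0],[0,0,0],[0,0,0],[0,0,0],[0,0,0]]}}

```text
t: 14.32
eef_pos: [0.4579, 0.0086, 0.1521]
tcp_rot: [-0.089, -1.732, -0.075]
force: [-0.7, -0.3, 0.0]
grip_width: 0.0614
grasp_force: 0.0
```

Run:
```python
from h import *
p,r=cur(); print(p)
rgb,d,W=cloud('scene')
m=(W[...,2]>.068)&(W[...,2]<.083)&(np.hypot(W[...,0]-.465,W[...,1]-.01)<.05)
print(m.sum(),cv2.minAreaRect((W[m][:,:2]*1000).astype(np.float32)))
plan([(.5,.01,.18,84,50),(.5,.01,.18,60,15),(.47,.01,.18,25,0),(.465,.009,.15,-6,0)])
```

```text
[0.45786792 0.00864821 0.15207227]
252 ((478.11114501953125, 8.248016357421875), (49.25532531738281, 30.1883487701416), 84.6136703491211)
(0.5, 0.01, 0.18, 84, 50) lin [0.184, 0.051, -0.388] turn [-0.001, -0.257, -0.0] rows>4.3 
(0.5, 0.01, 0.18, 60, 15) lin [0.0, -0.0, -0.0] turn [-0.109, -0.287, 0.171] rows>5.9 
(0.47, 0.01, 0.18, 25, 0) lin [0.209, -0.125, 0.056] turn [-0.038, -0.121, 0.29] rows>5.3 
(0.465, 0.009, 0.15, -6, 0) lin [0.01, -0.041, 0.25] turn [-0.0, 0.0, 0.259] rows>4.3
```

Call:
{"method": "send_rows", "body": {"linear": [[0.184,0,-0.388],[0.184,0,-0.388],[0.184,0,-0.388],[0.184,0,-0.388],[0.184,0,-0.388],[0.184,0,-0.388]], "turn": [[0,-0.257,0],[0,-0.257,0],[0,-0.257,0],[0,-0.257,0],[0,-0.257,0],[0,-0.257,0]]}}

```text
t: 14.87
eef_pos: [0.4984, 0.0041, 0.1807]
tcp_rot: [-0.116, -2.266, -0.052]
force: [0.2, -0.0, -0.2]
grip_width: 0.0616
grasp_force: 0.0
```

Call:
{"method": "send_rows", "body": {"linear": [[0,0,0],[0,0,0],[0,0,0],[0,0,0],[0,0,0],[0,0,0],[0,0,0]], "turn": [[-0.109,-0.287,0.171],[-0.109,-0.287,0.171],[-0.109,-0.287,0.171],[-0.109,-0.287,0.171],[-0.109,-0.287,0.171],[-0.109,-0.287,0.171],[-0.109,-0.287,0.171]], "hand": 1}}

```text
t: 15.45
eef_pos: [0.4944, 0.0036, 0.179]
tcp_rot: [-0.742, -2.783, -0.091]
force: [-0.4, 0.3, 0.0]
grip_width: 0.0857
grasp_force: 0.0
```

Call:
{"method": "send_rows", "body": {"linear": [[0.209,-0.125,0.056],[0.209,-0.125,0.056],[0.209,-0.125,0.056],[0.209,-0.125,0.056],[0.209,-0.125,0.056],[0.209,-0.125,0.056],[0.209,-0.125,0.056]], "turn": [[-0.038,-0.121,0.29],[-0.038,-0.121,0.29],[-0.038,-0.121,0.29],[-0.038,-0.121,0.29],[-0.038,-0.121,0.29],[-0.038,-0.121,0.29],[-0.038,-0.121,0.29]]}}

```text
t: 16.03
eef_pos: [0.4686, 0.0047, 0.1782]
tcp_rot: [-1.677, -2.649, 0.009]
force: [0.4, 0.4, 0.3]
grip_width: 0.0852
grasp_force: 0.0
```

Run:
```python
from h import *
p,r=cur(); print(p,yaw(r),r.as_matrix()[:,2].round(3),sensors.get_state()['q'].round(2))
plan([(.476,.008,.14,-5.4,0),(.476,.008,.04,-5.4)])
```

```text
[0.46860694 0.00465219 0.17819577] 25.312099360490098 [-0.008 -0.001 -1.   ] [ 0.09  0.37 -0.25  2.21  0.16  0.59  0.16]
(0.476, 0.008, 0.14, -5.4, 0) lin [-0.002, 0.07, 0.318] turn [-0.004, 0.0, 0.256] rows>4.3 
(0.476, 0.008, 0.04, -5.4) lin [0.0, 0.0, 0.833] turn [-0.0, 0.0, -0.0] rows>2.4
```

Call:
{"method": "send_rows", "body": {"linear": [[0,0.07,0.318],[0,0.07,0.318],[0,0.07,0.318],[0,0.07,0.318],[0,0.07,0.318],[0,0.07,0.318],[0,0.07,0.318]], "turn": [[-0.004,0,0.256],[-0.004,0,0.256],[-0.004,0,0.256],[-0.004,0,0.256],[-0.004,0,0.256],[-0.004,0,0.256],[-0.004,0,0.256]]}}

```text
t: 16.62
eef_pos: [0.4772, 0.0072, 0.1404]
tcp_rot: [2.324, 2.113, 0.003]
force: [-0.7, -0.9, -0.4]
grip_width: 0.0854
grasp_force: 0.0
```

Run:
```python
from h import *
p,r=cur(); print(p,yaw(r))
plan([(.476,.008,.04,-5.4)])
```

```text
[0.47720379 0.00722151 0.14036634] -5.438791600310865
(0.476, 0.008, 0.04, -5.4) lin [0.005, -0.012, 0.836] turn [0.001, -0.0, -0.0] rows>2.4
```

Call:
{"method": "send_rows", "body": {"linear": [[0.005,-0.01,0.3],[0.005,-0.01,0.6],[0.005,-0.01,0.836],[0.005,-0.01,0.836],[0.005,-0.01,0.836]], "turn": [[0,0,0],[0,0,0],[0,0,0],[0,0,0],[0,0,0]]}}

```text
t: 17.03
eef_pos: [0.4751, 0.008, 0.0398]
tcp_rot: [-2.325, -2.112, -0.001]
force: [-0.3, 0.1, -0.3]
grip_width: 0.0855
grasp_force: 0.0
```

Call:
{"method": "send_rows", "body": {"linear": [[0,0,0],[0,0,0],[0,0,0],[0,0,0],[0,0,0],[0,0,0],[0,0,0],[0,0,0]], "turn": [[0,0,0],[0,0,0],[0,0,0],[0,0,0],[0,0,0],[0,0,0],[0,0,0],[0,0,0]], "hand": 0, "force": 30}}

```text
t: 17.7
eef_pos: [0.4768, 0.0082, 0.0423]
tcp_rot: [2.323, 2.109, 0.009]
force: [-0.8, -0.4, 7.3]
grip_width: 0.0294
grasp_force: 33.2
```

Call:
{"method": "send_rows", "body": {"linear": [[0,0,-0.1],[0,0,-0.2],[0,0,-0.2],[0,0,-0.2]], "turn": [[0,0,0],[0,0,0],[0,0,0],[0,0,0]]}}

```text
t: 18.03
eef_pos: [0.4764, 0.0082, 0.0658]
tcp_rot: [2.323, 2.109, 0.009]
force: [-0.1, -0.7, -0.4]
grip_width: 0.0295
grasp_force: 32.1
```

Run:
```python
from h import *
p,r=cur(); s=sensors.get_state();print(s['t'],p,yaw(r),s['grip_width'],s['grasp_force'])
# offset of b center rel TCP (scene bias removed)
rgb,d,W=cloud('scene')
m=(W[...,2]>.09)&(W[...,2]<.109)&(np.hypot(W[...,0]-.478,W[...,1]-.01)<.045)
print(m.sum(),cv2.minAreaRect((W[m][:,:2]*1000).astype(np.float32)))
plan([(.6,.015,p[2],-3),(.652,.021,p[2],-1.5),(.652,.021,p[2]-.018,-1.5)])
```

```text
18.0333 [0.47638864 0.00823722 0.06575675] -5.548138945151778 0.029482882697569636 32.0921391248703
302 ((475.8436279296875, 11.11468505859375), (51.90402603149414, 47.77296447753906), 31.925825119018555)
(0.6, 0.015, np.float64(0.06575674826497109), -3) lin [0.156, 1.023, 0.002] turn [0.003, -0.001, -0.021] rows>3.0 OUT
(0.652, 0.021, np.float64(0.06575674826497109), -1.5) lin [0.073, 0.43, -0.001] turn [-0.0, 0.0, -0.013] rows>1.3 
(0.652, 0.021, np.float64(0.04775674826497109), -1.5) lin [0.0, 0.0, 0.15] turn [-0.0, 0.0, 0.0] rows>0.4
```

Call:
{"method": "send_rows", "body": {"linear": [[0.15,0.3,0],[0.15,0.6,0],[0.15,0.9,0],[0.15,1.0,0],[0.15,1.0,0]], "turn": [[0,0,-0.02],[0,0,-0.02],[0,0,-0.02],[0,0,-0.02],[0,0,-0.02]]}}

```text
t: 18.5
eef_pos: [0.6019, 0.0141, 0.0653]
tcp_rot: [2.279, 2.154, 0.013]
force: [0.2, 0.3, -0.6]
grip_width: 0.0297
grasp_force: 32.0
```

Run:
```python
from h import *
p,r=cur();print(p,yaw(r))
plan([(.65,.021,p[2],-1.5),(.65,.021,.0465,-1.5)])
```

```text
[0.60191883 0.01412839 0.06528482] -3.221831756859124
(0.65, 0.021, np.float64(0.0652848174264255), -1.5) lin [0.08, 0.397, 0.004] turn [0.005, -0.001, -0.014] rows>1.2 
(0.65, 0.021, 0.0465, -1.5) lin [-0.0, -0.0, 0.157] turn [-0.0, 0.0, -0.0] rows>0.5
```

Call:
{"method": "send_rows", "body": {"linear": [[0.04,0.15,0],[0.08,0.28,0],[0.08,0.385,0],[0.08,0.385,0],[0.08,0.385,0],[0.08,0.385,0]], "turn": [[0,0,-0.014],[0,0,-0.014],[0,0,-0.014],[0,0,-0.014],[0,0,-0.014],[0,0,-0.014]]}}

```text
t: 19.0
eef_pos: [0.6411, 0.0213, 0.065]
tcp_rot: [2.249, 2.192, 0.001]
force: [0.5, -0.9, -0.6]
grip_width: 0.0295
grasp_force: 32.1
```

Call:
{"method": "send_rows", "body": {"linear": [[0,0,0.06],[0,0,0.12],[0,0,0.155],[0,0,0.155],[0,0,0.155]], "turn": [[0,0,0],[0,0,0],[0,0,0],[0,0,0],[0,0,0]]}}

```text
t: 19.42
eef_pos: [0.6431, 0.0215, 0.0467]
tcp_rot: [2.248, 2.191, 0.005]
force: [0.8, 0.4, -0.6]
grip_width: 0.0298
grasp_force: 32.3
```

Call:
{"method": "send_rows", "body": {"linear": [[0,0.03,0],[0,0.06,0],[0,0.08,0],[0,0.08,0],[0,0.08,0]], "turn": [[0,0,0],[0,0,0],[0,0,0],[0,0,0],[0,0,0]]}}

```text
t: 19.83
eef_pos: [0.6515, 0.0214, 0.0469]
tcp_rot: [2.25, 2.193, 0.001]
force: [-4.8, 0.1, 1.2]
grip_width: 0.03
grasp_force: 32.4
```

Call:
{"method": "send_rows", "body": {"linear": [[0.02,0,0],[0.04,0,0],[0.05,0,0],[0.05,0,0],[0.05,0,0]], "turn": [[0,0,0],[0,0,0],[0,0,0],[0,0,0],[0,0,0]]}}

```text
t: 20.25
eef_pos: [0.6516, 0.0256, 0.0466]
tcp_rot: [2.249, 2.191, -0.001]
force: [-4.7, -2.8, -0.6]
grip_width: 0.0295
grasp_force: 32.2
```

Call:
{"method": "send_rows", "body": {"linear": [[0.01,0.01,0.01],[0.01,0.01,0.01],[0.01,0.01,0.01]], "turn": [[0,0,0],[0,0,0],[0,0,0]]}}

```text
t: 20.5
eef_pos: [0.6517, 0.0258, 0.0464]
tcp_rot: [2.251, 2.191, -0.005]
force: [-8.0, -2.9, 6.6]
grip_width: 0.0294
grasp_force: 33.3
```

Call:
{"method": "send_rows", "body": {"linear": [[0,0,0],[0,0,0],[0,0,0],[0,0,0]], "turn": [[0,0,0],[0,0,0],[0,0,0],[0,0,0]], "hand": 0.75}}

```text
t: 20.83
eef_pos: [0.6566, 0.0292, 0.0466]
tcp_rot: [2.246, 2.19, 0.011]
force: [-0.8, -0.2, -0.2]
grip_width: 0.0639
grasp_force: 0.0
```

Call:
{"method": "send_rows", "body": {"linear": [[0,0,-0.2],[0,0,-0.5],[0,0,-0.95],[0,0,-0.95],[0,0,-0.95],[0,0,-0.95]], "turn": [[0,0,0],[0,0,0],[0,0,0],[0,0,0],[0,0,0],[0,0,0]]}}

```text
t: 21.33
eef_pos: [0.6554, 0.0288, 0.1613]
tcp_rot: [2.246, 2.19, 0.01]
force: [-0.7, 1.1, -0.2]
grip_width: 0.0641
grasp_force: 0.0
```

Run:
```python
from h import *
p,r=cur();print(p,yaw(r))
plan([(.577,.1,.16,33),(.502,.185,.15,66),(.428,.272,.12,100.8),(.428,.272,.023,100.8)])
```

```text
[0.65537355 0.02876553 0.16130366] -1.4562624564154727
(0.577, 0.1, 0.16, 33) lin [0.577, -0.668, 0.006] turn [0.004, 0.001, -0.287] rows>4.8 
(0.502, 0.185, 0.15, 66) lin [0.934, -0.139, 0.084] turn [0.0, -0.0, -0.275] rows>4.6 
(0.428, 0.272, 0.12, 100.8) lin [0.858, 0.411, 0.251] turn [0.0, -0.0, -0.29] rows>4.9 
(0.428, 0.272, 0.023, 100.8) lin [-0.0, -0.0, 0.809] turn [0.0, -0.0, -0.0] rows>2.3
```

Call:
{"method": "send_rows", "body": {"linear": [[0.577,-0.668,0],[0.577,-0.668,0],[0.577,-0.668,0],[0.577,-0.668,0],[0.577,-0.668,0],[0.577,-0.668,0]], "turn": [[0,0,-0.287],[0,0,-0.287],[0,0,-0.287],[0,0,-0.287],[0,0,-0.287],[0,0,-0.287]], "hand": 1}}

```text
t: 21.83
eef_pos: [0.5743, 0.1001, 0.158]
tcp_rot: [1.495, 2.762, 0.002]
force: [0.3, 0.5, -0.4]
grip_width: 0.0855
grasp_force: 0.0
```

Call:
{"method": "send_rows", "body": {"linear": [[0.934,-0.139,0.084],[0.934,-0.139,0.084],[0.934,-0.139,0.084],[0.934,-0.139,0.084],[0.934,-0.139,0.084],[0.934,-0.139,0.084]], "turn": [[0,0,-0.275],[0,0,-0.275],[0,0,-0.275],[0,0,-0.275],[0,0,-0.275],[0,0,-0.275]]}}

```text
t: 22.33
eef_pos: [0.5, 0.1848, 0.1482]
tcp_rot: [0.654, 3.071, 0.002]
force: [0.4, -0.3, -0.6]
grip_width: 0.0855
grasp_force: 0.0
```

Call:
{"method": "send_rows", "body": {"linear": [[0.858,0.411,0.25],[0.858,0.411,0.25],[0.858,0.411,0.25],[0.858,0.411,0.25],[0.858,0.411,0.25],[0.858,0.411,0.25],[0.858,0.411,0.25]], "turn": [[0,0,-0.29],[0,0,-0.29],[0,0,-0.29],[0,0,-0.29],[0,0,-0.29],[0,0,-0.29],[0,0,-0.29]]}}

```text
t: 22.92
eef_pos: [0.4274, 0.271, 0.1184]
tcp_rot: [-0.284, 3.125, -0.0]
force: [0.3, -0.6, 0.6]
grip_width: 0.0853
grasp_force: 0.0
```

Run:
```python
from h import *
p,r=cur();print(p,yaw(r),r.as_matrix()[:,2].round(3))
plan([(.4275,.272,.023,100.8)])
rgb,d,W=cloud('top')
for n,xy,zl in [('a',(.652,.074),(.086,.106)),('b',(.652,.025),(.074,.088))]:
    m=(W[...,2]>zl[0])&(W[...,2]<zl[1])&(np.hypot(W[...,0]-xy[0],W[...,1]-xy[1])<.05)
    print(n,m.sum(),cv2.minAreaRect((W[m][:,:2]*1000).astype(np.float32)))
```

```text
[0.42740356 0.270962   0.11842766] 100.37643991477196 [ 0.004  0.    -1.   ]
(0.4275, 0.272, 0.023, 100.8) lin [0.0, 0.009, 0.795] turn [-0.0, 0.002, -0.004] rows>2.3 
a 268 ((650.6209716796875, 62.43390655517578), (67.60077667236328, 30.088621139526367), 89.57664489746094)
b 261 ((650.28369140625, 37.269081115722656), (70.83544921875, 30.90810203552246), 89.95152282714844)
```

Call:
{"method": "send_rows", "body": {"linear": [[0,0.009,0.3],[0,0.009,0.6],[0,0.009,0.795],[0,0.009,0.795],[0,0.009,0.795]], "turn": [[0,0,-0.004],[0,0,-0.004],[0,0,-0.004],[0,0,-0.004],[0,0,-0.004]]}}

```text
t: 23.38
eef_pos: [0.4272, 0.2719, 0.0231]
tcp_rot: [-0.303, 3.124, -0.003]
force: [-0.1, -0.1, 0.6]
grip_width: 0.0854
grasp_force: 0.0
```

Call:
{"method": "send_rows", "body": {"linear": [[0,0,0],[0,0,0],[0,0,0],[0,0,0],[0,0,0],[0,0,0],[0,0,0],[0,0,0]], "turn": [[0,0,0],[0,0,0],[0,0,0],[0,0,0],[0,0,0],[0,0,0],[0,0,0],[0,0,0]], "hand": 0}}

```text
t: 24.05
eef_pos: [0.428, 0.2728, 0.0248]
tcp_rot: [-0.306, 3.12, 0.0]
force: [-0.2, -1.2, 7.5]
grip_width: 0.0296
grasp_force: 32.1
```

Run:
```python
from h import *
s=sensors.get_state();p,r=cur();print(s['t'],p,yaw(r),s['grip_width'],s['grasp_force'])
plan([(p[0],p[1],p[2]+.11,100.8),(.49,.18,.15,70),(.55,.09,.15,36),(.6,-.0,.14,2),(.638,-.035,.13,-1.5),(.638,-.035,p[2]+.012,-1.5)])
```

```text
24.05 [0.42804987 0.27280838 0.02481194] 101.21399454890192 0.02958922761749591 32.08131015300751
(np.float64(0.4280498694544391), np.float64(0.2728083842853692), np.float64(0.1348119437500654), 100.8) lin [-0.006, -0.0, -0.917] turn [-0.0, 0.003, 0.003] rows>2.6 
(0.49, 0.18, 0.15, 70) lin [-0.361, -0.857, -0.126] turn [-0.0, 0.0, 0.257] rows>4.3 
(0.55, 0.09, 0.15, 36) lin [-0.727, -0.534, 0.001] turn [-0.0, 0.0, 0.283] rows>4.7 
(0.6, -0.0, 0.14, 2) lin [-0.851, -0.105, 0.083] turn [0.0, 0.0, 0.284] rows>4.8 
(0.638, -0.035, 0.13, -1.5) lin [-0.302, 0.307, 0.084] turn [0.0, 0.0, 0.029] rows>1.3 
(0.638, -0.035, np.float64(0.0368119437500654), -1.5) lin [-0.0, -0.0, 0.776] turn [0.0, 0.0, -0.0] rows>2.2
```

Call:
{"method": "send_rows", "body": {"linear": [[0,0,-0.3],[0,0,-0.6],[0,0,-0.92],[0,0,-0.92],[0,0,-0.92]], "turn": [[0,0,0],[0,0,0],[0,0,0],[0,0,0],[0,0,0]]}}

```text
t: 24.47
eef_pos: [0.4282, 0.2734, 0.1364]
tcp_rot: [-0.305, 3.117, 0.004]
force: [0.1, 0.1, -1.7]
grip_width: 0.0295
grasp_force: 31.1
```

Call:
{"method": "send_rows", "body": {"linear": [[-0.361,-0.857,-0.126],[-0.361,-0.857,-0.126],[-0.361,-0.857,-0.126],[-0.361,-0.857,-0.126],[-0.361,-0.857,-0.126],[-0.361,-0.857,-0.126]], "turn": [[0,0,0.257],[0,0,0.257],[0,0,0.257],[0,0,0.257],[0,0,0.257],[0,0,0.257]]}}

```text
t: 24.97
eef_pos: [0.4887, 0.1787, 0.1482]
tcp_rot: [0.538, 3.093, -0.001]
force: [-0.1, 0.2, -1.5]
grip_width: 0.0298
grasp_force: 31.0
```

Call:
{"method": "send_rows", "body": {"linear": [[-0.727,-0.534,0],[-0.727,-0.534,0],[-0.727,-0.534,0],[-0.727,-0.534,0],[-0.727,-0.534,0],[-0.727,-0.534,0]], "turn": [[0,0,0.283],[0,0,0.283],[0,0,0.283],[0,0,0.283],[0,0,0.283],[0,0,0.283]]}}

```text
t: 25.47
eef_pos: [0.5492, 0.0903, 0.1486]
tcp_rot: [1.415, 2.802, 0.001]
force: [-0.4, 0.4, -1.1]
grip_width: 0.0298
grasp_force: 31.0
```

Call:
{"method": "send_rows", "body": {"linear": [[-0.851,-0.105,0.083],[-0.851,-0.105,0.083],[-0.851,-0.105,0.083],[-0.851,-0.105,0.083],[-0.851,-0.105,0.083],[-0.851,-0.105,0.083],[-0.851,-0.105,0.083]], "turn": [[0,0,0.284],[0,0,0.284],[0,0,0.284],[0,0,0.284],[0,0,0.284],[0,0,0.284],[0,0,0.284]]}}

```text
t: 26.05
eef_pos: [0.5997, 0.0021, 0.1392]
tcp_rot: [2.167, 2.273, 0.004]
force: [-0.3, -0.1, -0.5]
grip_width: 0.0295
grasp_force: 31.0
```

Call:
{"method": "send_rows", "body": {"linear": [[-0.302,0.3,0.08],[-0.302,0.3,0.08],[-0.302,0.3,0.08],[-0.302,0.3,0.08],[-0.302,0.3,0.08],[-0.302,0.3,0.08]], "turn": [[0,0,0.029],[0,0,0.029],[0,0,0.029],[0,0,0.029],[0,0,0.029],[0,0,0.029]]}}

```text
t: 26.55
eef_pos: [0.6371, -0.032, 0.1304]
tcp_rot: [2.238, 2.203, 0.006]
force: [0.2, -0.5, -1.1]
grip_width: 0.0299
grasp_force: 31.0
```

Run:
```python
from h import *
s=sensors.get_state();p,r=cur();print(s['t'],p,yaw(r),s['grip_width'],s['grasp_force'])
plan([(.642,-.036,.06,-1.5),(.642,-.036,.031,-1.5)])
rgb,d,W=cloud('scene')
for n,xy,zl in [('a',(.652,.074),(.090,.106)),('b',(.652,.025),(.076,.086))]:
    m=(W[...,2]>zl[0])&(W[...,2]<zl[1])&(np.hypot(W[...,0]-xy[0],W[...,1]-xy[1])<.045)
    print(n,m.sum(),np.median(W[m][:,2]),cv2.minAreaRect((W[m][:,:2]*1000).astype(np.float32)))
```

```text
26.55 [ 0.63706549 -0.03204686  0.13044828] -0.9268050984122939 0.029853912923447183 30.977919101715088
(0.642, -0.036, 0.06, -1.5) lin [-0.033, 0.04, 0.587] turn [0.002, -0.001, 0.005] rows>1.7 
(0.642, -0.036, 0.031, -1.5) lin [-0.0, -0.0, 0.242] turn [-0.0, 0.0, -0.0] rows>0.7 
a 324 0.09536967050930484 ((652.9283447265625, 73.62799072265625), (49.653202056884766, 30.246557235717773), 87.69264221191406)
b 207 0.08167647867375172 ((652.3843994140625, 33.869110107421875), (67.89320373535156, 30.163116455078125), 87.16410064697266)
```

Call:
{"method": "send_rows", "body": {"linear": [[-0.033,0.04,0.2],[-0.033,0.04,0.4],[-0.033,0.04,0.6],[-0.033,0.04,0.75],[-0.033,0.04,0.82],[-0.033,0.04,0.82],[-0.033,0.04,0.82]], "turn": [[0,0,0.005],[0,0,0.005],[0,0,0.005],[0,0,0.005],[0,0,0.005],[0,0,0.005],[0,0,0.005]]}}

```text
t: 27.18
eef_pos: [0.6435, -0.0371, 0.0326]
tcp_rot: [2.251, 2.187, 0.007]
force: [0.8, 0.1, -1.1]
grip_width: 0.03
grasp_force: 31.0
```

Run:
```python
from h import *
s=sensors.get_state();p,r=cur();print(s['t'],p,yaw(r),s['force'])
```

```text
27.1833 [ 0.6434858  -0.03707768  0.03255425] -1.6538592814929416 [ 0.75838718  0.05183055 -1.10627274]
```

Lower 3.5 mm, push to the rail (contact expected near x=0.650), then along the rail to b (contact expected near y=-0.0225).

Call:
{"method": "send_rows", "body": {"linear": [[0,0.02,0.02],[0,0.05,0.03],[0,0.07,0.03],[0,0.07,0.03],[0,0.07,0.03]], "turn": [[0,0,0],[0,0,0],[0,0,0],[0,0,0],[0,0,0]]}}

```text
t: 27.6
eef_pos: [0.6498, -0.0379, 0.029]
tcp_rot: [2.254, 2.188, 0.001]
force: [-5.6, -0.3, 4.4]
grip_width: 0.0293
grasp_force: 31.6
```

Call:
{"method": "send_rows", "body": {"linear": [[0.04,0,0],[0.08,0,0],[0.11,0,0],[0.13,0,0],[0.14,0,0],[0.14,0,0],[0.14,0,0]], "turn": [[0,0,0],[0,0,0],[0,0,0],[0,0,0],[0,0,0],[0,0,0],[0,0,0]]}}

```text
t: 28.18
eef_pos: [0.6501, -0.0254, 0.0289]
tcp_rot: [2.255, 2.183, -0.004]
force: [-6.2, -5.6, 4.3]
grip_width: 0.0298
grasp_force: 31.6
```

Call:
{"method": "send_rows", "body": {"linear": [[0.015,0,0],[0.03,0,0],[0.04,0,0],[0.04,0,0],[0.04,0,0]], "turn": [[0,0,0],[0,0,0],[0,0,0],[0,0,0],[0,0,0]]}}

```text
t: 28.6
eef_pos: [0.6501, -0.024, 0.029]
tcp_rot: [2.254, 2.18, -0.008]
force: [-4.1, -10.1, 3.9]
grip_width: 0.03
grasp_force: 31.6
```

Call:
{"method": "send_rows", "body": {"linear": [[0,0,0],[0,0,0],[0,0,0],[0,0,0]], "turn": [[0,0,0],[0,0,0],[0,0,0],[0,0,0]], "hand": 0.75}}

```text
t: 28.93
eef_pos: [0.6537, -0.0151, 0.0291]
tcp_rot: [2.251, 2.187, 0.01]
force: [0.1, 0.4, -0.4]
grip_width: 0.064
grasp_force: 0.0
```

Call:
{"method": "send_rows", "body": {"linear": [[0,0,-0.2],[0,0,-0.5],[0,0,-1.0],[0,0,-1.0],[0,0,-1.0],[0,0,-1.0]], "turn": [[0,0,0],[0,0,0],[0,0,0],[0,0,0],[0,0,0],[0,0,0]]}}

```text
t: 29.43
eef_pos: [0.6533, -0.0156, 0.1505]
tcp_rot: [2.25, 2.185, 0.012]
force: [-0.8, -0.0, -0.3]
grip_width: 0.0637
grasp_force: 0.0
```

Call:
{"method": "send_rows", "body": {"linear": [[-0.3,-1.0,-0.5],[-0.3,-1.0,-0.5],[-0.3,-1.0,-0.5],[-0.3,-1.0,-0.5],[-0.3,-1.0,-0.5]], "turn": [[0,0,0],[0,0,0],[0,0,0],[0,0,0],[0,0,0]]}}

```text
t: 29.85
eef_pos: [0.5263, -0.0501, 0.2078]
tcp_rot: [2.256, 2.185, 0.001]
force: [0.0, 0.5, 0.0]
grip_width: 0.0638
grasp_force: 0.0
```

Run:
```python
from h import *
s=sensors.get_state();print(s['t'])
for cam in ['top','scene']:
  rgb,d,W=cloud(cam)
  for n,xy,zl in [('a',(.652,.074),(.090,.1)),('b',(.652,.025),(.076,.086)),('c',(.65,-.023),(.06,.07)),('rail',(.665,0),(.011,.022))]:
    m=(W[...,2]>zl[0])&(W[...,2]<zl[1])&(abs(W[...,0]-xy[0])<.03)&(abs(W[...,1]-xy[1])<(.03 if n!='rail' else .12))
    P=W[m]; print(cam,n,len(P),[np.round(v,1) for v in cv2.minAreaRect((P[:,:2]*1000).astype(np.float32))])
  sub=rgb[90:180,250:410] if cam=='top' else rgb[190:310,200:360]
  save(cam+'9.png',cv2.resize(sub,(640,360 if cam=='top' else 480),interpolation=2))
  for q in ['vial','flask','infusion','tape','dish','jar']: print(q,[np.round(x['position'],3).tolist() for x in finder.spot_point(cam,q)[:1]])
```

```text
29.85
top a 237 [array([650.7,  73. ]), array([31.2, 46.2]), np.float64(0.5)]
top b 236 [array([650.2,  27.3]), array([51.2, 30.7]), np.float64(88.9)]
top c 48 [array([649.8,  -1.7]), array([14.8, 30.7]), np.float64(86.1)]
top rail 60 [array([637.8,  57.9]), array([112.3,  35.3]), np.float64(70.3)]
vial [[0.601, 0.333, -0.001]]
flask [[0.652, 0.07, 0.055]]
infusion [[0.491, -0.216, 0.001]]
tape [[0.332, 0.206, -0.001]]
dish [[0.648, -0.027, 0.034]]
jar [[0.436, -0.306, 0.0]]
scene a 325 [array([653.1,  73.3]), array([51.3, 30.6]), np.float64(87.3)]
scene b 196 [array([652.1,  26.7]), array([53.3, 30. ]), np.float64(87.8)]
scene c 157 [array([650.8, -21.6]), array([52.4, 29.8]), np.float64(87.8)]
scene rail 450 [array([670.7,  14. ]), array([ 41.2, 193.4]), np.float64(9.1)]
vial [[0.595, 0.336, 0.002]]
flask [[0.591, -0.361, -0.002]]
infusion [[0.493, -0.224, 0.001]]
tape [[0.33, 0.208, -0.0]]
dish [[0.323, -0.194, -0.004]]
jar [[0.639, 0.012, -0.002]]
```

View pics/scene9.png

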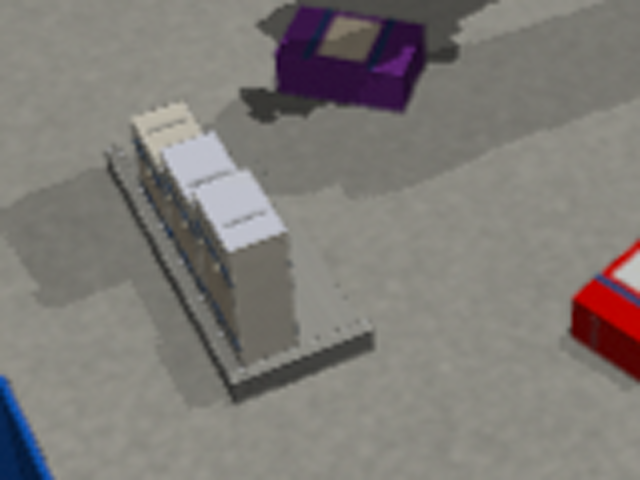

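View pics/top9.png

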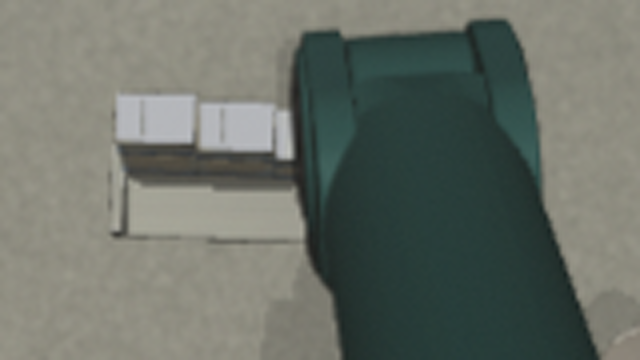

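The scene crop shows the closed row along the rail in the order a (245,265), b (200,230), c (165,200); the top crop agrees. The bystanders haven't moved and the arm is clear.

```bash
python3 -c "
from workcell import bot; print(bot.job_done())"
```

```text
the job is handed in; nothing more can be done
None
```

The three cartons stand in a closed row on the tray, tallest at the end stop, then middle, then shortest, broad faces against the rail; the bystanders show no movement in the images, and I handed the job in at about 30 s (the hand-in returned no verdict).

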